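# Lock the core turntable at its home notch

## Robot

A 6-joint arm with a two-finger parallel gripper is mounted at the origin on the work surface. World frame = base frame: x ahead of the robot, y to its left, z up, the work surface at z = 0. Lengths are in m, angles in rad, forces in N, time in s.
With the tool pointing down it reaches from about 0.35 to 0.975 m from the base axis. Payload 4.9 kg.
Tool frame: the origin (TCP) lies at the very end of the fingers, on their centre line; the grasp point (between the pads) lies manip.grip_point_offset behind it (manip.grip_point_offset is the distance from the TCP to the grasp point, in m); z points along the fingers, y is the line along which they close (so a half turn about z gives the same grasp; the last joint's range is limited). The gripper opens to 85 mm and grips with 20 to 120 N. Pads are 22 mm wide; open, the fingers measure 114 mm over their backs; the gripper's body (76 mm by 85 mm) begins 54 mm behind the grasp point. The pads swing forward as they close: fully open they stand 13 mm farther back than shut.
Start: joints at [-1.31, 0.053, 1.613, -0, 1.476, -0.119], TCP at [0.232, -0.58, 0.231] pointing down, gripper open.
Joint ranges: [-3.01, 3.01], [-1.01, 2.22], [0.06, 2.58], [-1.02, 4.17], [0.09, 2.62], [-3.14, 3.14]. Speed limits (rad/s): [2.57, 2.57, 3.14, 3.14, 3.14, 3.14].

## Interface

Orientations are given as a unit quaternion [w, x, y, z].
In Python, from plant import manip gives the robot as it stands.
- The arm moves only by the shell command python3 -m crank 'ROWS' [OPENING]. ROWS is JSON, a list of rows, each an object of numbers: "x", "y", "z": the shift along the tool's x, y, z in cm; "turn": the turn about the tool's z in rad. In form: [{"x": .., "y": .., "z": .., "turn": ..}, ...]. A call has 1 to 5 rows; each row shifts and turns the commanded pose from where the row before left it, along the tool's axes as they then stand; what a row does not reach is not made up. A row lasts 1/10 s, in which the tool goes at most 50 mm and 8.59 degrees, less where a joint would pass 70% of its speed; a pose out of reach is approached as far as the arm can. A call with a gripper value outside its range is refused whole. OPENING is the opening in per cent of the stroke, from 0 (shut) to 100 (fully open), set as the call begins (- or left out, the last holds). The fingers move at their own pace and stop on an object; the grip force is fixed at half the most. Time passes only in rows, so rows that do not move let the fingers close. It gives the time, the measured TCP pose, the force, the opening and the grip force at its end, in the units of the state.
- manip.state(): the state, without advancing time (a new reading comes with each control period).
- manip.grab_frame(name): name is "side" or "top"; returns (picture, depth): 384x512x3 uint8, red, green, blue; 384x512 float32, m along the optical axis (not along the pixel's ray), 0 where there is no reading.
- manip.camera_model(name): a dict with "mtx" (3x3 intrinsics, pixels), "world_to_cam" (4x4, takes a point from world to camera coordinates). Camera axes: x right, y down, z forward; pixel columns grow to the right and rows downward; lengths in m; the calibration is good to about 2 mm. A picture is of the moment at which its call begins. camera_model takes no time and is no camera call.
- manip.job_done(): hands the job in; it is judged then, once.
The state is a dict: "time": time; "joint_pos": joint angles; "joint_vel": joint speeds; "joint_efforts": joint torques, N m; "tool_pos": TCP position; "tool_rot": TCP orientation; "contact_force": force on the tool from outside, world axes, zero at the start; "ft_torque": the same for the moment, N m; "gripper_width": opening from 0.0 (shut) to 1.0 (fully open); "grasp_force": force on a finger pad.
Only numpy, scipy, OpenCV 4.12 (cv2) and the standard library are available. Lean on these libraries where they do the work, as an engineer would, in place of code of your own. Each camera call takes 0.05 s, during which the arm holds its last target. There are 200 camera calls.

## Task

A split half core stands on the indexing turntable for its photograph. Push the disc round with the fingertips (it has an upright handle) until the notch in its rim faces the lock bar, then push the bar (it has an upright tab) until it has slid fully home in the notch. Only push, gently: do not grip or lift anything, let the half core ride on the disc undisturbed, and leave everything else on the bench where it is.

Things in the scene. Friction and masses are not known exactly. Their poses are not given: they have to be found in the camera images.
- turntable: fixed grey base plate, 220 x 495 x 12 mm (its x -110 to 110, y -260 to 235). Origin on the table under the disc's upright axis; x points away from the robot at yaw 0, y towards the lock bar. The bar's guide (44 mm wide, 45 mm high over the table) is at y = 108 to 158 mm; a black camera, 106 mm high over the table, at y = -170 to -250 mm, x = -30 to 30 mm
- index_disc: the turntable's round aluminium disc, 200 mm across, 12 mm thick, free to turn; origin on its axis at its top face, 40 mm above the table. Its axes turn with it: y points to the notch, -x to the handle. It starts turned 0.6 to 1.8 rad anticlockwise (from above) of the lock bar, its y against the base's y. It turns stiffly (about 3 N at the handle) and stays where it is left
- disc_notch (a point): mouth of the notch: centre of the opening in the disc's rim, at the top face, 100 mm from the axis. The notch is radial, open at the rim and from above, 25 mm wide, 34 mm deep. Only when this point is within about 6 mm sideways of the bar's centre line can the bar enter, its tapered nose then drawing the disc into line; otherwise the bar butts on the rim
- handle_top (a point): centre of the top of the upright round black handle on the disc, 18 mm across, standing 52 mm up from the disc's top (its top 92 mm above the table), 85 mm from the axis, a quarter turn anticlockwise (seen from above) from the notch. A 4 mm thick collar 26 mm across is round its foot
- lock_bar: the flat steel lock bar, 20 mm wide, 10 mm thick, 90 mm long, its nose tapering to 8 mm over the last 12 mm; origin at the tip of the nose, 34 mm above the table, 110 mm from the disc's axis when drawn back; axes as the base's
- bar_travel (a joint): travel of the lock bar (m) towards the disc's axis: 0 = fully drawn back, 0.040 = fully home against its stop. It starts at 0 to 0.004, slides with about 3 N and stays where it is left
- bar_tab (a point): centre of the outer face (away from the disc) of the tab bent up at the tail of the bar, at a height of 66 mm. The tab is a plate 30 mm wide and 6 mm thick, its top 79 mm and the bar's underside 29 mm above the table; axes as the base's: push it along -y. Behind it (its +y) is free space
- core_half: loose half of a split concrete core standing on the middle of the disc, a half cylinder of 37.5 mm radius and 70 mm height (top 110 mm above the table), 0.37 kg; origin at the foot of the split face's middle, the face looking to its -y. It stands free and rides on the disc
- mate_half: loose bystander: standing half core, 37.5 mm radius, 70 mm high; origin at its foot, on the middle of its flat face
- flat_half: loose bystander: half core lying split face up, 75 x 95 x 38 mm; origin under its middle
- whole_core: loose bystander: standing whole core, 75 mm across, 95 mm high; origin at its foot
- marker_pen: loose bystander: marker pen, 122 mm long, 15 mm thick, lying on the base plate; origin under its middle, x along it
- indicator_jar: loose bystander: small jar, 38 mm across, 55 mm high, standing on the base plate beside the camera; origin at its foot
- spray_bottle: loose bystander: white bottle, 60 mm across, 150 mm high; origin at its foot
- caliper: loose bystander: digital caliper lying flat on the table, 210 mm long, 14 mm thick; origin under its beam's middle, x along it
- wire_brush: loose bystander: brush with a handle lying on the table; origin under it
Mind the look-alikes: they are no part of the job. What is shaped like the core_half but purple is not meant.

How it is judged:
On the way:
1. the disc's notch is turned to face the lock bar, the bar still out of it (x of disc_notch in the frame of turntable between -0.012 and 0.012 m and y of disc_notch in the frame of turntable above 0.05 m and value of joint bar_travel below 0.014 m), for 0.2 s.
At the end, for the whole second after the job is handed in: the lock bar is home (travel over 36 of 40 mm) in the notch, the notch's mouth within 6 mm of the bar's centre line, and the half core still stands upright and at rest on the middle of the disc (within 12 mm and 0.2 rad of the disc's centre and axes) (value of joint bar_travel above 0.036 m and x of disc_notch in the frame of turntable between -0.006 and 0.006 m and y of disc_notch in the frame of turntable above 0.05 m and distance between core_half and index_disc below 0.012 m and angle between the y axis of core_half and the y axis of index_disc, either way round below 0.2 rad and angle between core_half's own z axis and vertical below 0.1 rad and linear speed of core_half below 0.02 m/s); the robot touches nothing.
It fails at once if the half core on the disc is lifted, tipped, or pushed out of its place on the disc (height (world z) of core_half above 0.048 m or angle between core_half's own z axis and vertical above 0.2 rad or horizontal distance between core_half and index_disc above 0.015 m).
It fails at once if the handle or the bar is gripped or pushed roughly (finger force above 36 N) (contact force between the fingers and index_disc above 36 N or contact force between the fingers and lock_bar above 36 N).
It fails at once if a bystander is lifted, knocked over or pushed more than 20 mm (distance of any of mate_half, flat_half, whole_core, marker_pen, indicator_jar, spray_bottle, caliper, wire_brush from where it was at the start of the episode above 0.02 m).
It also fails if it takes over 51 s, if anything falls off the work surface, if the arm or the gripper's body presses on something with over 40 N, if the wrist force passes 120 N, or if a joint passes its speed limit or range.

## Working session

There is one attempt and no reset: what is moved stays moved. The work goes in short steps, Python scripts to look and compute and a shell command to move; the robot and the scene stay as the last step left them, time stands still between calls to the robot, and variables do not carry over. Pictures are saved under pics/ and viewed, at most 10 in all, crops included, and the job is handed in when it is done.

```bash
mkdir -p pics; cat > h.py <<'E'
import numpy as np, cv2
from plant import manip
def grab(n,f=None):
    im,d=manip.grab_frame(n)
    np.savez(f'{n}.npz',im=im,d=d)
    if f: cv2.imwrite(f'pics/{f}.png',im[:,:,::-1])
    return im,d
def ray(n,u,v,z):
    "world point on pixel ray at height z"
    c=manip.camera_model(n);T=np.linalg.inv(c['world_to_cam'])
    r=T[:3,:3]@np.linalg.inv(c['mtx'])@np.array([u,v,1.]);o=T[:3,3]
    return o+r*(z-o[2])/r[2]
def pix(n,p):
    c=manip.camera_model(n);q=c['world_to_cam']@np.r_[p,1];q=c['mtx']@q[:3];return q[:2]/q[2]
E
python3 - <<'E'
from h import *
for n in('top','side'):
    grab(n,n+'1')
    c=manip.camera_model(n);print(np.linalg.inv(c['world_to_cam'])[:3].round(3))
s=manip.state();print(s['tool_pos'],s['tool_rot'],manip.grip_point_offset,s['time'])
E
```

```text
[[-3.000e-02 -9.850e-01  1.680e-01  3.230e-01]
 [-1.000e+00  3.000e-02 -1.000e-03 -2.000e-03]
 [-4.000e-03 -1.680e-01 -9.860e-01  1.247e+00]]
[[ 0.997 -0.067  0.046  0.48 ]
 [-0.081 -0.79   0.607 -0.609]
 [-0.004 -0.609 -0.793  0.858]]
[ 0.23156334 -0.57989739  0.23016575] [-9.51803446e-04  9.82024584e-01  1.88750646e-01 -6.19828847e-05] 0.0187 0.1
```

View pics/top1.png

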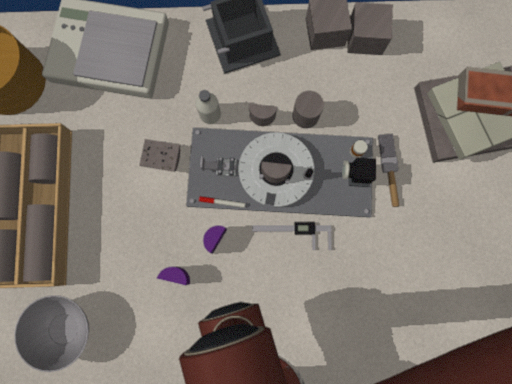

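View pics/side1.png

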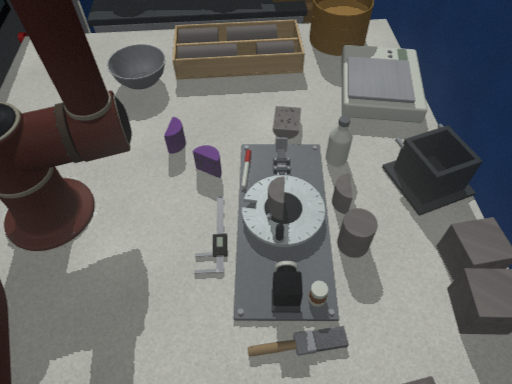

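```bash
python3 - <<'E'
from h import *
im=np.load('top.npz')['im'][120:220,180:382]
cv2.imwrite('pics/c1.png',cv2.resize(im[:,:,::-1],None,fx=3.95,fy=3.95,interpolation=cv2.INTER_CUBIC))
E
```

```text
(no output)
```

View pics/c1.png

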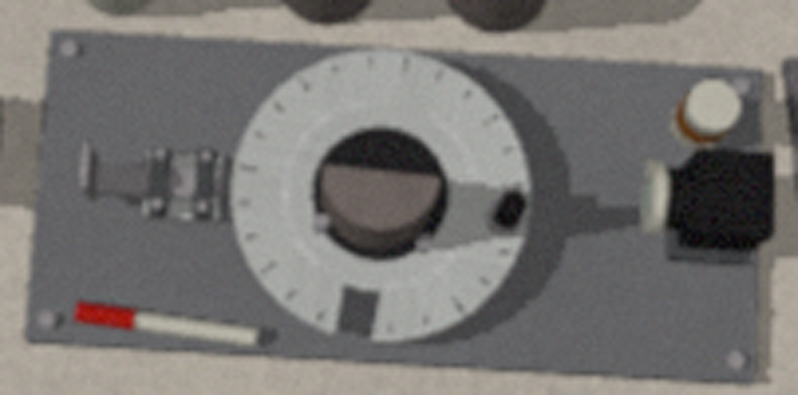

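```bash
cat >> h.py <<'E'
def cp(u,v,z): return ray('top',(u+.5)/3.95-.5+180,(v+.5)/3.95-.5+120,z)
E
python3 - <<'E'
from h import *
C=np.array([cp(*p,.012) for p in[(52,32),(775,72),(765,380),(27,342)]]);print(C.round(4))
r=cv2.minAreaRect(C[:,:2].astype(np.float32));print(r)
e=(C[0]+C[3]-C[1]-C[2])[:2];psi=np.arctan2(e[1],e[0]);print('ydir',psi)
Y=np.r_[np.cos(psi),np.sin(psi)];m=C[:,:2].mean(0);O0=m+.0125*Y;print('O from plate',O0)
O=cp(381.5,195,.04)[:2];print('O disc',O, [cp(a,b,.04).round(4) for a,b in[(232,195),(531,195),(381,48),(381,342)]])
nt=cp(357,334,.04)[:2];h=cp(514,203,.092)[:2]
for n,p in(('notch',nt),('handle',h)):
  q=p-O;print(n,p,np.hypot(*q),np.arctan2(q[1],q[0]), np.arctan2(q[1],q[0])-psi)
for z,a in((.079,(84,143)),(.079,(84,197)),(.079,(95,143)),(.079,(95,198))):
  p=cp(*a,z)[:2];q=p-O;print('tab',p, q@Y, q@np.r_[Y[1],-Y[0]])
# depth based: points in height bands
d=np.load('top.npz')['d'];c=manip.camera_model('top');T=np.linalg.inv(c['world_to_cam'])
v,u=np.mgrid[:384,:512];P=np.stack([u,v,np.ones_like(u)],-1)@np.linalg.inv(c['mtx']).T*d[...,None]
W=P@T[:3,:3].T+T[:3,3]
near=np.hypot(W[...,0]-O[0],W[...,1]-O[1])
sel=(W[...,2]>.035)&(W[...,2]<.045)&(near<.13);print('disc pts',sel.sum(),W[sel][:,:2].min(0),W[sel][:,:2].max(0))
h2=(W[...,2]>.083)&(W[...,2]<.1)&(near>.065)&(near<.12);print('handle',h2.sum(),W[h2].mean(0))
t=(W[...,2]>.07)&(W[...,2]<.085)&(near>.13)&(near<.26)&(W[...,1]>O[1]);print('tab',W[t].round(3)[:30])
E
```

```text
[[ 0.7043  0.1633  0.012 ]
 [ 0.6601 -0.337   0.012 ]
 [ 0.4467 -0.3146  0.012 ]
 [ 0.4874  0.1818  0.012 ]]
((0.5745776295661926, -0.07767155766487122), (0.5022088289260864, 0.21765463054180145), 85.13567352294922)
ydir 1.485857883213067
O from plate [ 0.57571671 -0.06417502]
O disc [ 0.5757157  -0.06019853] [array([0.5788, 0.0398, 0.04  ]), array([ 0.5727, -0.1602,  0.04  ]), array([ 0.6775, -0.0637,  0.04  ]), array([ 0.4767, -0.0562,  0.04  ])]
notch [ 0.48248047 -0.04052892] 0.09528747127752003 2.9336738973359044 1.4478160141228373
handle [ 0.55704854 -0.14219831] 0.08409771743437164 -1.7946306238618113 -3.280488507074878
tab [0.60802597 0.13404913] 0.1962884587260006 0.01571452087701039
tab [0.57211274 0.13441027] 0.1936015518025035 -0.020099872510039266
tab [0.60780685 0.12688439] 0.1891309646584811 0.016104024911389188
tab [0.57123407 0.12728893] 0.18643133983483073 -0.02037123276091277
disc pts 3533 [ 0.47800827 -0.15788065] [0.67693083 0.06970982]
handle 40 [ 0.55779515 -0.14058782  0.09136376]
tab [[ 0.749  0.001  0.071]
 [ 0.748  0.088  0.074]
 [ 0.746 -0.001  0.072]
 [ 0.746 -0.004  0.072]
 [ 0.745 -0.007  0.073]
 [ 0.746 -0.009  0.07 ]
 [ 0.746 -0.012  0.071]
 [ 0.745 -0.015  0.074]
 [ 0.745 -0.02   0.073]
 [ 0.746 -0.022  0.071]
 [ 0.745  0.088  0.075]
 [ 0.742  0.007  0.075]
 [ 0.743  0.001  0.071]
 [ 0.743 -0.001  0.073]
 [ 0.743 -0.009  0.072]
 [ 0.743 -0.012  0.071]
 [ 0.743 -0.014  0.07 ]
 [ 0.743 -0.02   0.071]
 [ 0.742 -0.022  0.074]
 [ 0.742 -0.028  0.073]
 [ 0.743 -0.036  0.07 ]
 [ 0.743 -0.038  0.07 ]
 [ 0.742 -0.041  0.071]
 [ 0.742 -0.046  0.07 ]
 [ 0.741  0.088  0.079]
 [ 0.74   0.007  0.075]
 [ 0.74   0.004  0.073]
 [ 0.741  0.001  0.071]
 [ 0.74  -0.001  0.072]
 [ 0.74  -0.004  0.072]]
```

```bash
python3 -m crank '[{"turn":-0.14},{"turn":-0.14},{"turn":-0.14},{"turn":-0.14},{"turn":-0.14}]' 0
python3 -m crank '[{"turn":-0.14},{"turn":-0.127},{"x":3.33,"y":1.72},{"x":3.33,"y":1.72},{"x":3.33,"y":1.72}]'
python3 -m crank '[{"x":3.33,"y":1.72},{"x":3.33,"y":1.72},{"x":3.33,"y":1.72},{"x":3.33,"y":1.72},{"x":3.33,"y":1.72}]'
python3 -m crank '[{"x":3.33,"y":1.72},{"x":3.33,"y":1.72},{"x":3.33,"y":1.72},{"x":3.33,"y":1.72},{"x":3.33,"y":1.72}]'
python3 -m crank '[{"x":3.33,"y":1.72},{"x":3.33,"y":1.72},{}]'
cat >> h.py <<'E'
from scipy.spatial.transform import Rotation as Ro
def go(tx,ty,tz,yaw):
    s=manip.state();p=s['tool_pos'];w,x,y,z=s['tool_rot'];R=Ro.from_quat([x,y,z,w]).as_matrix()
    d=R.T@(np.array([tx,ty,tz])-p);cy=np.arctan2(R[1,0],R[0,0])
    print('pos',p.round(4),'yaw',cy.round(3),'tilt',R[:,2].round(3),'shift cm',(d*100).round(2),'turn',round(cy-yaw,3),'t',s['time'],'w',s['gripper_width'],'F',np.round(s['contact_force'],1))
E
python3 -c "
from h import *
go(.5935,-.1497,.062,1.347)"
```

```text
pos [ 0.2316 -0.5799  0.2302] yaw 0.38 tilt [-0.     0.002 -1.   ] shift cm [ 49.56 -26.5   16.88] turn -0.967 t 0.1 w 0.9992718523051076 F [-0.   0.2 -0.5]schema error: expected keys x, y, z, turn
schema error: expected keys x, y, z, turn
schema error: expected keys x, y, z, turn
schema error: expected keys x, y, z, turn
schema error: expected keys x, y, z, turn
```

All four keys are required in each row.

```bash
python3 -m crank '[{"x":0,"y":0,"z":0,"turn":-0.14},{"x":0,"y":0,"z":0,"turn":-0.14},{"x":0,"y":0,"z":0,"turn":-0.14},{"x":0,"y":0,"z":0,"turn":-0.14},{"x":0,"y":0,"z":0,"turn":-0.14}]' 0
python3 -m crank '[{"x":0,"y":0,"z":0,"turn":-0.14},{"x":0,"y":0,"z":0,"turn":-0.127},{"x":3.33,"y":1.72,"z":0,"turn":0},{"x":3.33,"y":1.72,"z":0,"turn":0},{"x":3.33,"y":1.72,"z":0,"turn":0}]'
python3 -m crank '[{"x":3.33,"y":1.72,"z":0,"turn":0},{"x":3.33,"y":1.72,"z":0,"turn":0},{"x":3.33,"y":1.72,"z":0,"turn":0},{"x":3.33,"y":1.72,"z":0,"turn":0},{"x":3.33,"y":1.72,"z":0,"turn":0}]'
python3 -m crank '[{"x":3.33,"y":1.72,"z":0,"turn":0},{"x":3.33,"y":1.72,"z":0,"turn":0},{"x":3.33,"y":1.72,"z":0,"turn":0},{"x":3.33,"y":1.72,"z":0,"turn":0},{"x":3.33,"y":1.72,"z":0,"turn":0}]'
python3 -m crank '[{"x":3.33,"y":1.72,"z":0,"turn":0},{"x":3.33,"y":1.72,"z":0,"turn":0},{"x":0,"y":0,"z":0,"turn":0},{"x":0,"y":0,"z":0,"turn":0}]'
python3 -c "
from h import *
go(.5935,-.1497,.062,1.347)"
```

```text
time: 0.6
tool_pos: [0.2316, -0.5801, 0.2306]
tool_rot: [-0.001, 0.856, 0.517, 0.0]
contact_force: [-0.3, 0.5, -0.3]
gripper_width: 0.143
grasp_force: 0.0
time: 1.1
tool_pos: [0.3046, -0.4933, 0.2306]
tool_rot: [-0.001, 0.782, 0.623, 0.0]
contact_force: [-0.2, 0.3, 1.2]
gripper_width: 0.004
grasp_force: 0.0
time: 1.6
tool_pos: [0.4256, -0.3498, 0.2308]
tool_rot: [-0.0, 0.782, 0.624, -0.0]
contact_force: [0.7, -0.9, 0.7]
gripper_width: -0.005
grasp_force: 0.0
time: 2.1
tool_pos: [0.5464, -0.2065, 0.2308]
tool_rot: [-0.0, 0.782, 0.624, -0.0]
contact_force: [0.8, -0.9, -0.8]
gripper_width: -0.007
grasp_force: 0.0
time: 2.5
tool_pos: [0.5941, -0.1501, 0.2306]
tool_rot: [-0.0, 0.781, 0.624, -0.001]
contact_force: [-0.5, -1.0, 0.5]
gripper_width: 0.001
grasp_force: 0.0
pos [ 0.5941 -0.1501  0.2306] yaw 1.348 tilt [-0.002  0.    -1.   ] shift cm [ 0.03 -0.04 16.86] turn 0.001 t 2.5 w 0.0013004577965019257 F [-0.5 -1.   0.5]
```

```bash
python3 -m crank '[{"x":0,"y":0,"z":4,"turn":0},{"x":0,"y":0,"z":4,"turn":0},{"x":0,"y":0,"z":3,"turn":0},{"x":0,"y":0,"z":0,"turn":0}]'
python3 -m crank '[{"x":0,"y":0,"z":2,"turn":0},{"x":0,"y":0,"z":2,"turn":0},{"x":0,"y":0,"z":1.8,"turn":0},{"x":0,"y":0,"z":0,"turn":0}]'
python3 -c "
from h import *
im,d=grab('side')
cv2.imwrite('pics/s2.png',cv2.resize(im[110:310,200:400,::-1],None,fx=3,fy=3,interpolation=cv2.INTER_CUBIC))"
```

```text
time: 2.9
tool_pos: [0.5896, -0.1505, 0.1151]
tool_rot: [-0.005, 0.782, 0.623, -0.003]
contact_force: [-0.7, 0.8, -0.2]
gripper_width: 0.004
grasp_force: 0.0
time: 3.3
tool_pos: [0.5928, -0.1512, 0.0624]
tool_rot: [-0.001, 0.782, 0.623, -0.001]
contact_force: [-0.0, 1.0, 0.7]
gripper_width: -0.001
grasp_force: 0.0
```

View pics/s2.png

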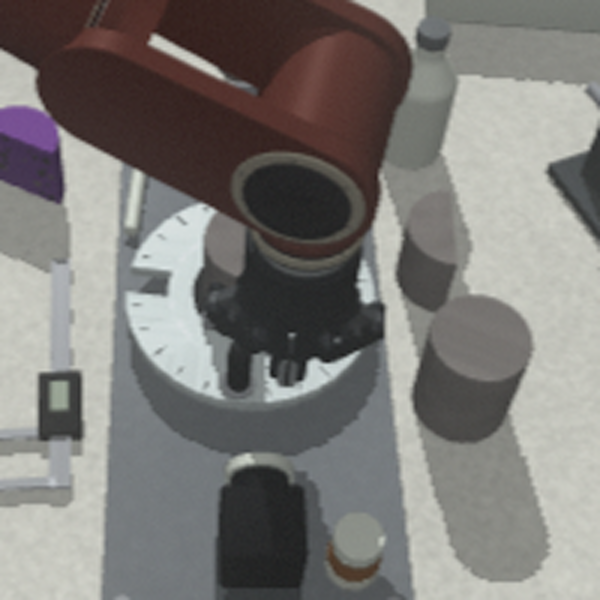

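```bash
python3 -m crank '[{"x":0.1,"y":0,"z":-0.4,"turn":0},{"x":0,"y":-0.3,"z":-0.4,"turn":0},{"x":0,"y":-0.3,"z":0,"turn":0},{"x":0,"y":-0.2,"z":0,"turn":0},{"x":0,"y":0,"z":0,"turn":0}]'
python3 -m crank '[{"x":0,"y":-0.2,"z":0,"turn":0},{"x":0,"y":-0.2,"z":0,"turn":0},{"x":0,"y":0,"z":0,"turn":0}]'
python3 -m crank '[{"x":0,"y":-0.2,"z":0,"turn":0},{"x":0,"y":-0.2,"z":0,"turn":0},{"x":0,"y":0,"z":0,"turn":0}]'
```

```text
time: 3.85
tool_pos: [0.5864, -0.1479, 0.0716]
tool_rot: [0.0, 0.782, 0.624, 0.0]
contact_force: [0.0, 0.5, 0.0]
gripper_width: 0.0
grasp_force: 0.0
time: 4.15
tool_pos: [0.5824, -0.1469, 0.071]
tool_rot: [-0.0, 0.782, 0.624, -0.0]
contact_force: [0.0, 0.5, -0.0]
gripper_width: 0.001
grasp_force: 0.0
time: 4.45
tool_pos: [0.5791, -0.1464, 0.0714]
tool_rot: [0.001, 0.782, 0.624, 0.0]
contact_force: [2.8, -1.2, -2.2]
gripper_width: -0.001
grasp_force: 1.3
```

```bash
R='' ; python3 -m crank '[{"x":-0.1,"y":-0.42,"z":0,"turn":0.05},{"x":-0.1,"y":-0.42,"z":0,"turn":0.05},{"x":-0.1,"y":-0.42,"z":0,"turn":0.05},{"x":-0.1,"y":-0.42,"z":0,"turn":0.05},{"x":-0.1,"y":-0.42,"z":0,"turn":0.05}]'
python3 -m crank '[{"x":-0.1,"y":-0.42,"z":0,"turn":0.05},{"x":-0.1,"y":-0.42,"z":0,"turn":0.05},{"x":-0.1,"y":-0.42,"z":0,"turn":0.05},{"x":-0.1,"y":-0.42,"z":0,"turn":0.05},{"x":-0.1,"y":-0.42,"z":0,"turn":0.05}]'
cat >> h.py <<'E'
O=np.array([.5762,-.0605])
def est():
    go(*manip.state()['tool_pos'],-.085)
    s=manip.state();w,x,y,z=s['tool_rot'];R=Ro.from_quat([x,y,z,w]).as_matrix()
    c=R.T@np.r_[O-s['tool_pos'][:2],0];print('O in tool cm',c*100)
    h=s['tool_pos'][:2]-.0233*R[:2,1]-O
    # handle angle from contact line: normal . handle = dist
    n=-R[:2,1];dd=n@(s['tool_pos'][:2]-O)+.0233; yaw=np.arctan2(R[1,0],R[0,0])
    # handle at .085(cos f,sin f), n=angle yaw+pi/2; n.h=-.085*sin(f-yaw-pi)... tangent case dd=0
    f=yaw+np.pi-dd/.085*1.0
    print('handle angle',f,'to go (cw)',f-(1.486+np.pi/2))
E
python3 -c "
from h import *
est()"
```

```text
time: 4.95
tool_pos: [0.5581, -0.1445, 0.0715]
tool_rot: [0.001, 0.854, 0.52, 0.001]
contact_force: [4.1, -0.0, -3.2]
gripper_width: -0.002
grasp_force: 2.1
time: 5.45
tool_pos: [0.5378, -0.1374, 0.0715]
tool_rot: [0.001, 0.912, 0.41, 0.001]
contact_force: [4.1, -2.1, -2.4]
gripper_width: -0.003
grasp_force: 2.0
pos [ 0.5378 -0.1374  0.0715] yaw 0.845 tilt [ 0.002 -0.001 -1.   ] shift cm [0. 0. 0.] turn 0.93 t 5.45 w -0.002706760816129342 F [ 4.1 -2.1 -2.4]
O in tool cm [ 8.29652239e+00 -2.23214605e+00  3.04600973e-03]
handle angle 3.974655032464822 to go (cw) 0.9178587056699259
```

```bash
python3 -m crank '[{"x":-0.1,"y":-0.42,"z":0,"turn":0.05},{"x":-0.1,"y":-0.42,"z":0,"turn":0.05},{"x":-0.1,"y":-0.42,"z":0,"turn":0.05},{"x":-0.1,"y":-0.42,"z":0,"turn":0.05},{"x":-0.1,"y":-0.42,"z":0,"turn":0.05}]'
python3 -m crank '[{"x":-0.1,"y":-0.42,"z":0,"turn":0.05},{"x":-0.1,"y":-0.42,"z":0,"turn":0.05},{"x":-0.1,"y":-0.42,"z":0,"turn":0.05},{"x":-0.1,"y":-0.42,"z":0,"turn":0.05},{"x":-0.1,"y":-0.42,"z":0,"turn":0.05}]'
python3 -m crank '[{"x":-0.1,"y":-0.42,"z":0,"turn":0.05},{"x":-0.1,"y":-0.42,"z":0,"turn":0.05},{"x":-0.1,"y":-0.42,"z":0,"turn":0.05},{"x":-0.1,"y":-0.42,"z":0,"turn":0.05},{"x":-0.1,"y":-0.42,"z":0,"turn":0.05}]'
python3 -m crank '[{"x":-0.1,"y":-0.42,"z":0,"turn":0.05},{"x":0,"y":0,"z":0,"turn":0},{"x":0,"y":0,"z":0,"turn":0}]'
python3 -c "
from h import *
est()
im,d=grab('top'); a=im[120:220,180:382,::-1]
cv2.imwrite('pics/c3.png',cv2.resize(a,None,fx=3.95,fy=3.95,interpolation=cv2.INTER_CUBIC))"
```

```text
time: 5.95
tool_pos: [0.5199, -0.1256, 0.0716]
tool_rot: [0.001, 0.956, 0.293, 0.001]
contact_force: [2.9, -3.0, -3.9]
gripper_width: -0.0
grasp_force: 2.0
time: 6.45
tool_pos: [0.5055, -0.1098, 0.0717]
tool_rot: [0.001, 0.985, 0.171, 0.001]
contact_force: [3.6, -2.4, -2.3]
gripper_width: -0.001
grasp_force: 2.0
time: 6.95
tool_pos: [0.4954, -0.0908, 0.0717]
tool_rot: [0.001, 0.999, 0.047, 0.001]
contact_force: [3.4, -4.0, -2.6]
gripper_width: 0.003
grasp_force: 2.0
time: 7.25
tool_pos: [0.4936, -0.086, 0.0715]
tool_rot: [0.0, 1.0, 0.024, 0.0]
contact_force: [1.5, -0.9, 0.1]
gripper_width: -0.003
grasp_force: 0.8
pos [ 0.4936 -0.086   0.0715] yaw 0.048 tilt [ 0. -0. -1.] shift cm [0. 0. 0.] turn 0.133 t 7.25 w -0.003373079600201148 F [ 1.5 -0.9  0.1]
O in tool cm [ 8.37354360e+00 -2.15419958e+00  6.85702016e-04]
handle angle 3.1688482204085933 to go (cw) 0.11205189361369694
```

View pics/c3.png

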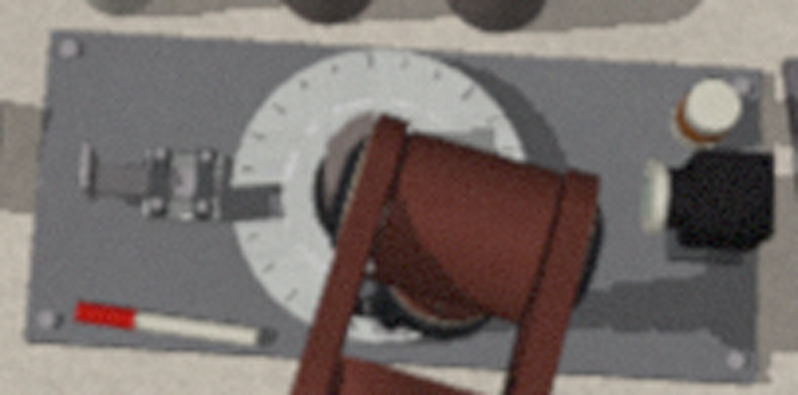

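```bash
python3 - <<'E'
from h import *
Y=np.r_[np.cos(1.486),np.sin(1.486)];X=np.r_[Y[1],-Y[0]]
for n,a,z in(('mouth',(238,204.5),.04),('inner',(283,200),.04),('bar near tab top',(110,179),.039),('bar t',(120,162),.039),('bar b',(120,196),.039),('guideL',(158,185),.045),('guideR',(207,186),.045)):
  q=cp(*a,z)[:2]-O;print(n,'y',q@Y,'x',q@X)
E
```

```text
mouth y 0.09578579801067083 x -0.012204098389068925
inner y 0.06589963003823643 x -0.007500778596713649
bar near tab top y 0.18270696112094958 x 0.000760607646819957
bar t y 0.17683545102524031 x 0.012786126431661046
bar b y 0.1751688712693668 x -0.01049877023716921
guideL y 0.14968019522051523 x -0.002863997821937442
guideR y 0.11696898647317326 x -0.0017682854680817642
```

```bash
python3 -m crank '[{"x":-0.1,"y":-0.42,"z":0,"turn":0.05},{"x":-0.1,"y":-0.42,"z":0,"turn":0.05},{"x":-0.02,"y":-0.12,"z":0,"turn":0.015},{"x":0,"y":0,"z":0,"turn":0},{"x":0,"y":0,"z":0,"turn":0}]'
python3 -c "
from h import *
est()
im,d=grab('top'); a=im[140:200,180:281,::-1]
cv2.imwrite('pics/c4.png',cv2.resize(a,None,fx=7.9,fy=7.9,interpolation=cv2.INTER_CUBIC))"
```

```text
time: 7.8
tool_pos: [0.4912, -0.0765, 0.0715]
tool_rot: [0.0, 0.999, -0.034, -0.0]
contact_force: [-0.5, -2.6, 1.2]
gripper_width: -0.0
grasp_force: 1.3
pos [ 0.4912 -0.0765  0.0715] yaw -0.067 tilt [-0. -0. -1.] shift cm [0. 0. 0.] turn 0.018 t 7.8 w -0.0004539778137612231 F [-0.5 -2.6  1.2]
O in tool cm [ 8.37565986e+00 -2.16566270e+00 -1.38522377e-03]
handle angle 3.054941356487827 to go (cw) -0.0018549703070691592
```

View pics/c4.png

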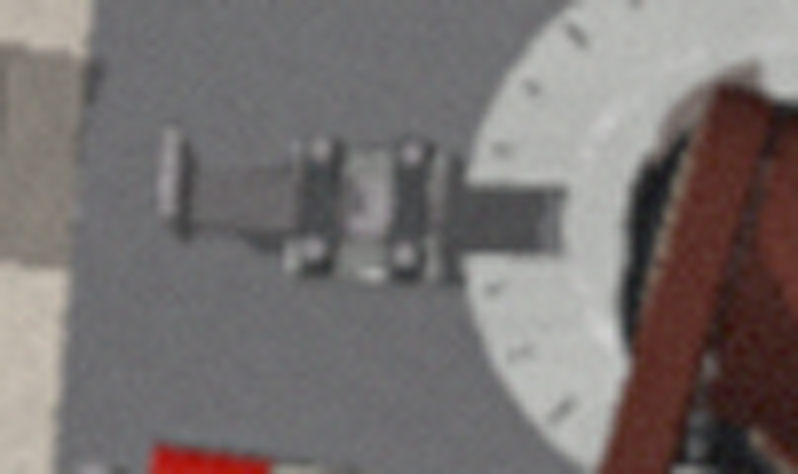

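```bash
python3 - <<'E'
from h import *
Y=np.r_[np.cos(1.486),np.sin(1.486)];X=np.r_[Y[1],-Y[0]]
f=lambda u,v,z: ray('top',(u+.5)/7.9-.5+180,(v+.5)/7.9-.5+140,z)[:2]-O
for n,a,z in(('mouth t',(470,184),.04),('mouth b',(470,252),.04),('inner',(560,188),.04),('inner b',(560,252),.04),('bar t',(215,163),.039),('bar b',(215,231),.039),('tab t',(175,128),.079),('tab b',(170,218),.079),('bolt',(320,150),.045),('bolt',(312,252),.045),('bolt',(413,152),.045),('bolt',(407,258),.045)):
  q=f(*a,z);print(n,'y',q@Y,'x',q@X)
E
```

```text
mouth t y 0.09936498711380218 x 0.010741923648079136
mouth b y 0.0979466411928187 x -0.012492579252250906
inner y 0.06913167357102669 x 0.011009733556523509
inner b y 0.06788703122324607 x -0.01085647741903183
bar t y 0.1854869132425068 x 0.013523358206564112
bar b y 0.18379256976774302 x -0.009768389605827781
tab t y 0.19444325202897425 x 0.015515764833582307
tab b y 0.1938352578123833 x -0.014444704898178446
bolt y 0.1499625705840703 x 0.018535268718803316
bolt y 0.15026396619823323 x -0.01636559368578517
bolt y 0.11882700657586574 x 0.019538898576394736
bolt y 0.11852394432016726 x -0.01667952091933478
```

```bash
python3 -m crank '[{"x":-0.03,"y":-0.17,"z":0,"turn":0.02},{"x":0,"y":0,"z":0,"turn":0},{"x":0,"y":0,"z":0,"turn":0},{"x":0,"y":0,"z":0,"turn":0}]'
python3 -c "
from h import *
est()"
python3 -m crank '[{"x":0,"y":0.5,"z":0,"turn":0},{"x":0,"y":1,"z":0,"turn":0},{"x":0,"y":0,"z":-4,"turn":0},{"x":0,"y":0,"z":-5,"turn":0},{"x":0,"y":0,"z":-4,"turn":0}]'
python3 -c "
from h import *
go(.5973,.1766,.2,-.085)"
```

```text
time: 8.25
tool_pos: [0.4909, -0.0746, 0.0714]
tool_rot: [-0.0, 0.999, -0.044, -0.0]
contact_force: [-0.7, -2.7, 2.2]
gripper_width: 0.0
grasp_force: 1.5
pos [ 0.4909 -0.0746  0.0714] yaw -0.088 tilt [-0.  0. -1.] shift cm [0. 0. 0.] turn -0.003 t 8.25 w 0.00029761391638011975 F [-0.7 -2.7  2.2]
O in tool cm [ 8.36823903e+00 -2.15311069e+00 -8.67672653e-04]
handle angle 3.0326968009781026 to go (cw) -0.024099525816793754
time: 8.75
tool_pos: [0.4896, -0.0899, 0.2031]
tool_rot: [-0.0, 0.999, -0.044, 0.0]
contact_force: [0.5, -0.1, -0.2]
gripper_width: -0.0
grasp_force: 0.0
pos [ 0.4896 -0.0899  0.2031] yaw -0.089 tilt [ 0.001  0.001 -1.   ] shift cm [  8.37 -27.5    0.34] turn -0.004 t 8.75 w -0.00037455108949292033 F [ 0.5 -0.1 -0.2]
```

```bash
python3 -m crank '[{"x":0.93,"y":-3.05,"z":0,"turn":0},{"x":0.93,"y":-3.05,"z":0,"turn":0},{"x":0.93,"y":-3.05,"z":0,"turn":0},{"x":0.93,"y":-3.05,"z":0,"turn":0},{"x":0.93,"y":-3.05,"z":0,"turn":0}]'
python3 -m crank '[{"x":0.93,"y":-3.05,"z":0,"turn":0},{"x":0.93,"y":-3.05,"z":0,"turn":0},{"x":0.93,"y":-3.05,"z":0,"turn":0},{"x":0.93,"y":-3.05,"z":0,"turn":0},{"x":0,"y":0,"z":0,"turn":0}]'
python3 -m crank '[{"x":0,"y":0,"z":4,"turn":0},{"x":0,"y":0,"z":4,"turn":0},{"x":0,"y":0,"z":4,"turn":0},{"x":0,"y":0,"z":2.2,"turn":0},{"x":0,"y":0,"z":0,"turn":0}]'
python3 -c "
from h import *
go(.5973,.1766,.06,-.085)
im,d=grab('top'); a=im[120:220,180:382,::-1]
cv2.imwrite('pics/c5.png',cv2.resize(a,None,fx=3.95,fy=3.95,interpolation=cv2.INTER_CUBIC))"
```

```text
time: 9.25
tool_pos: [0.5496, 0.0591, 0.2008]
tool_rot: [-0.0, 0.999, -0.044, -0.0]
contact_force: [0.7, 0.5, -0.6]
gripper_width: 0.002
grasp_force: 0.0
time: 9.75
tool_pos: [0.5977, 0.179, 0.2005]
tool_rot: [-0.001, 0.999, -0.043, -0.001]
contact_force: [-0.4, 0.5, 0.8]
gripper_width: 0.002
grasp_force: 0.0
time: 10.25
tool_pos: [0.5933, 0.1748, 0.0539]
tool_rot: [0.001, 0.999, -0.045, -0.005]
contact_force: [0.3, -0.6, -0.2]
gripper_width: -0.005
grasp_force: 0.0
pos [0.5933 0.1748 0.0539] yaw -0.089 tilt [-0.01  -0.002 -1.   ] shift cm [ 0.38 -0.21 -0.61] turn -0.004 t 10.25 w -0.004582899872544231 F [ 0.3 -0.6 -0.2]
```

View pics/c5.png

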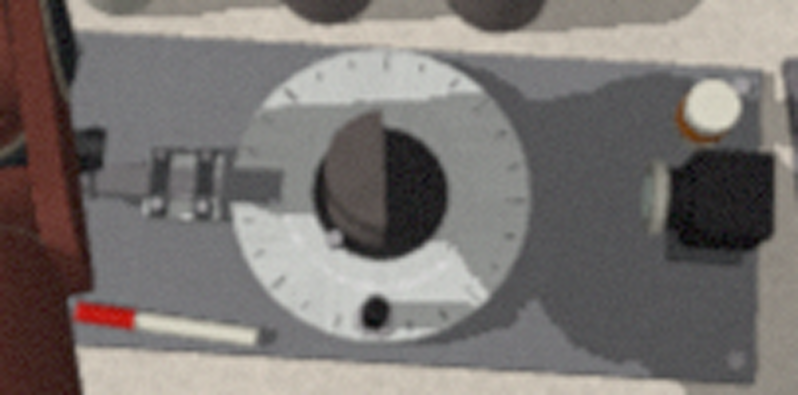

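```bash
python3 -m crank '[{"x":0,"y":0.7,"z":0,"turn":0},{"x":0,"y":0.7,"z":0,"turn":0},{"x":0,"y":0.6,"z":0,"turn":0},{"x":0,"y":0,"z":0,"turn":0}]'
python3 -m crank '[{"x":0,"y":0.3,"z":0,"turn":0},{"x":0,"y":0.3,"z":0,"turn":0},{"x":0,"y":0.3,"z":0,"turn":0},{"x":0,"y":0,"z":0,"turn":0}]'
python3 -c "
from h import *
go(*(O+np.array([.0847,.9964])*.2083+[.001,0]),.06,-.085)"
```

```text
time: 10.7
tool_pos: [0.5962, 0.1557, 0.0607]
tool_rot: [-0.0, 0.999, -0.045, 0.001]
contact_force: [0.3, -0.2, -0.0]
gripper_width: -0.003
grasp_force: 0.0
time: 11.1
tool_pos: [0.5947, 0.1477, 0.0595]
tool_rot: [-0.0, 0.999, -0.044, 0.0]
contact_force: [-0.4, 1.3, 0.9]
gripper_width: -0.001
grasp_force: 0.6
pos [0.5947 0.1477 0.0595] yaw -0.088 tilt [ 0.  0. -1.] shift cm [ 0.02  0.07 -0.05] turn -0.003 t 11.1 w -0.0005782675659859765 F [-0.4  1.3  0.9]
```

```bash
python3 -m crank '[{"x":0,"y":0.3,"z":0,"turn":0},{"x":0,"y":0.3,"z":0,"turn":0},{"x":0,"y":0.3,"z":0,"turn":0},{"x":0,"y":0.3,"z":0,"turn":0},{"x":0,"y":0.2,"z":0,"turn":0}]'
python3 -m crank '[{"x":0,"y":0.2,"z":0,"turn":0},{"x":0,"y":0.2,"z":0,"turn":0},{"x":0,"y":0.2,"z":0,"turn":0},{"x":0,"y":0,"z":0,"turn":0}]'
```

```text
time: 11.6
tool_pos: [0.5935, 0.1334, 0.0595]
tool_rot: [-0.0, 0.999, -0.044, 0.0]
contact_force: [-0.5, 3.7, 2.0]
gripper_width: 0.001
grasp_force: 1.4
time: 12.0
tool_pos: [0.5929, 0.1273, 0.0593]
tool_rot: [0.0, 0.999, -0.044, 0.0]
contact_force: [1.1, 2.6, 1.2]
gripper_width: 0.001
grasp_force: 0.8
```

```bash
python3 -m crank '[{"x":0,"y":0.2,"z":0,"turn":0},{"x":0,"y":0.2,"z":0,"turn":0},{"x":0,"y":0.2,"z":0,"turn":0},{"x":0,"y":0.2,"z":0,"turn":0},{"x":0,"y":0,"z":0,"turn":0}]'
python3 -m crank '[{"x":0,"y":0.2,"z":0,"turn":0},{"x":0,"y":0.2,"z":0,"turn":0},{"x":0,"y":0,"z":0,"turn":0}]'
python3 -m crank '[{"x":0,"y":0.1,"z":0,"turn":0},{"x":0,"y":0.1,"z":0,"turn":0},{"x":0,"y":0,"z":0,"turn":0}]'
```

```text
time: 12.5
tool_pos: [0.5922, 0.1193, 0.0593]
tool_rot: [0.0, 0.999, -0.044, 0.0]
contact_force: [0.7, 1.9, 1.2]
gripper_width: -0.0
grasp_force: 0.8
time: 12.8
tool_pos: [0.5919, 0.1154, 0.0593]
tool_rot: [0.0, 0.999, -0.044, 0.0]
contact_force: [0.5, 1.5, 1.6]
gripper_width: 0.003
grasp_force: 0.8
time: 13.1
tool_pos: [0.5917, 0.1136, 0.0593]
tool_rot: [0.0, 0.999, -0.044, 0.0]
contact_force: [0.8, 1.8, 0.0]
gripper_width: 0.003
grasp_force: 1.0
```

Now in 1 mm steps, until the force rises at the stop.

```bash
python3 -m crank '[{"x":0,"y":0.1,"z":0,"turn":0},{"x":0,"y":0.1,"z":0,"turn":0},{"x":0,"y":0,"z":0,"turn":0}]'
python3 -m crank '[{"x":0,"y":0.1,"z":0,"turn":0},{"x":0,"y":0,"z":0,"turn":0}]'
```

```text
time: 13.4
tool_pos: [0.5917, 0.1132, 0.0594]
tool_rot: [-0.002, 0.999, -0.044, 0.0]
contact_force: [0.4, 7.6, -0.2]
gripper_width: -0.001
grasp_force: 3.8
time: 13.6
tool_pos: [0.5917, 0.1131, 0.0594]
tool_rot: [-0.002, 0.999, -0.044, 0.0]
contact_force: [2.2, 10.4, 0.0]
gripper_width: 0.002
grasp_force: 5.3
```

```bash
python3 -m crank '[{"x":0,"y":-0.5,"z":0,"turn":0},{"x":0,"y":-1.5,"z":0,"turn":0},{"x":0,"y":-2,"z":0,"turn":0},{"x":0,"y":-2,"z":-3,"turn":0},{"x":0,"y":-1,"z":-4,"turn":0}]'
python3 -m crank '[{"x":0,"y":-3,"z":-3,"turn":0},{"x":0,"y":-3,"z":0,"turn":0},{"x":0,"y":-3,"z":0,"turn":0},{"x":0,"y":0,"z":0,"turn":0},{"x":0,"y":0,"z":0,"turn":0}]'
python3 -c "
from h import *
im,d=grab('top'); a=im[120:220,180:382,::-1]
cv2.imwrite('pics/c6.png',cv2.resize(a,None,fx=3.95,fy=3.95,interpolation=cv2.INTER_CUBIC))"
```

```text
time: 14.1
tool_pos: [0.5949, 0.1816, 0.1263]
tool_rot: [0.001, 0.999, -0.044, -0.004]
contact_force: [0.6, 0.4, -0.1]
gripper_width: -0.0
grasp_force: 0.0
time: 14.6
tool_pos: [0.6049, 0.2706, 0.1585]
tool_rot: [0.001, 0.999, -0.043, -0.001]
contact_force: [0.5, 0.4, -0.3]
gripper_width: 0.002
grasp_force: 0.0
```

View pics/c6.png

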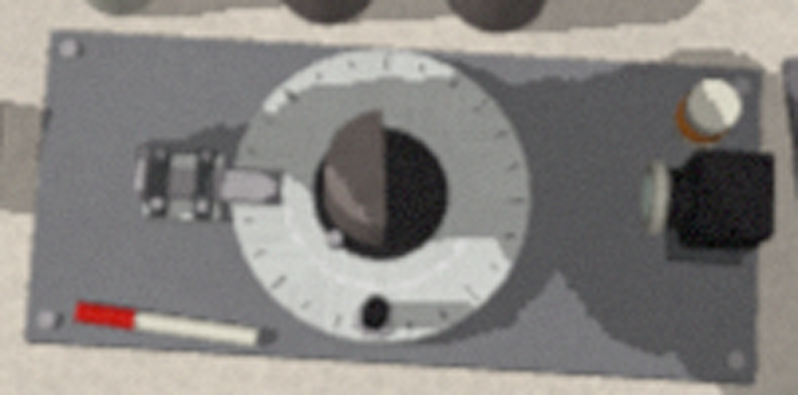

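The bar's nose now fills the notch, its tip at (277,187), and the tab is up against the guide. The half core still stands at the middle of the disc, at (381,190).

```bash
python3 -c "
from plant import manip
print(manip.job_done())"
```

```text
the job is handed in; nothing more can be done
None
```

The job is handed in: the disc is turned so the notch faces the lock bar, the bar is pushed home against its stop, and in the last picture the half core stands upright in the middle of the disc with the arm clear; no verdict came back.

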